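Put the wide chisel back in the tool chest drawer

TASK

The wide chisel lying on the bench belongs in the tool chest. Pull the chest's top drawer open by its handle, lay the chisel flat in the empty rest just behind the drawer front (set it down, do not drop it in), and push the drawer fully shut again with the chisel in its rest. Leave the tools already in the drawer in their rests and do not disturb the other things on the bench.

Things in the scene. Friction and masses are not known exactly. Their poses are not given: they have to be found in the camera images.
- wide_chisel: Wide chisel to put away: round wooden handle, flat steel blade, 210 mm long, lying flat on the bench in front of the plaster slab. Origin: mid-length, underside. y along the tool: handle (18 wide, 19 high) from y = +10 to +105 mm, blade (22 wide, 5 thick, 5 to 10 mm above the surface) from 0 to -105. Centre of mass near y = +20; about 50 g. Either end may point left in the drawer.
- chest: Wooden bench-top tool chest, fixed, right of the plaster slab: 210 mm deep (x), 270 wide (y), 128 high. Origin: centre of its underside. Front faces its own -x, to the robot. Live shallow drawer at the top (front panel 71 to 116 mm above the bench); the deeper front with a like handle below does not open.
- drawer (a joint): Slide of the top drawer, m: 0 = shut, grows as it comes out along the chest's -x, stop at 0.125. Stays where left; about 2 N friction, no catch. Inside 236 mm wide; floor 76 mm above the bench; side and back walls 27 mm above the floor; front panel 40 mm above it, 13 thick. A rail over the opening leaves 34 mm above the floor: a tool on top of the dividers will not pass.
- handle (a point): Middle of the top drawer's handle, moving with it: a straight level steel bar, 10 mm thick, 114 mm long, along the chest's y, 34 mm in front of the drawer front (29 mm clear behind), 95 mm above the bench, 33 mm below the chest's top. Two 8 mm stems, 42 mm either side of the middle, join it to the front.
- empty_rest (a point): Empty rest: point on the drawer floor, 50 mm behind the drawer front's outer face, mid-width; axes as the chest's, moves with the drawer. A tool lies here on the floor along y, in 28 mm gaps between round-topped dividers (22 mm in x, 9 in y, 23 high) in two rows 62 mm left and right of the middle (115 mm clear between). Gaps repeat every 50 mm backwards: this one, then two occupied ones.
- narrow_chisel: Narrower chisel, 220 mm long, 19 mm high, already lying in the drawer in one of the two rests behind the empty one; to stay there. Origin: middle of its length, underside; y along it.
- needle_tool: Thin modelling needle with wooden grip, 170 mm long, 8 mm thick, lying in the drawer in the other of the two rests behind the empty one; to stay there. Origin: middle of its length, underside; y along it.
- sanding_block: Cork sanding block, 66 x 110 x 31 mm, on the rear of the chest's top (bystander). Origin: centre of its underside.
- beech_mallet: Beech mallet, 215 mm long, 68 mm high, on the bench at the right (bystander). Origin: middle, underside.
- pencil: Carpenter's pencil, 167 mm long, 8 mm thick, on the bench in front of the chest (bystander). Origin: middle, underside.
- wedge_3: Hardwood wedge, 32 x 90 x 22 mm, on the bench in front of the gap between slab and chest (bystander). Origin: centre of its underside.

How it is judged (in metres and radians):
On the way, in this order (a step that is already met when the one before it is completed fails the run):
1. the top drawer is being pulled open by its handle, out by 60 mm or more with the gripper at the handle (TCP within 50 mm of it) (value of joint drawer above 0.06 m and distance between the grasp point and handle below 0.05 m), for 0.1 s.
2. the wide chisel lies in the empty rest of the open drawer, let go (x of wide_chisel in the frame of empty_rest between -0.009 and 0.009 m and y of wide_chisel in the frame of empty_rest between -0.018 and 0.018 m and z of wide_chisel in the frame of empty_rest between -0.004 and 0.006 m and angle between the y axis of wide_chisel and the y axis of chest, either way round below 0.1 rad and contact force between the fingers and wide_chisel below 0.05 N and value of joint drawer above 0.06 m), for 0.3 s.
At the end, for the whole second after the job is handed in: Top drawer shut to 5 mm; wide chisel at rest, untouched, on the drawer floor in the front rest (within 9 mm front to back and 18 mm sideways of its middle, at most 6 mm off the floor, aligned to 0.1 rad); narrow chisel and needle tool still down in the drawer (less than 12 mm off its floor) (value of joint drawer below 0.005 m and x of wide_chisel in the frame of empty_rest between -0.009 and 0.009 m and y of wide_chisel in the frame of empty_rest between -0.018 and 0.018 m and z of wide_chisel in the frame of empty_rest between -0.004 and 0.006 m and angle between the y axis of wide_chisel and the y axis of chest, either way round below 0.1 rad and contact force between the fingers and wide_chisel below 0.05 N and linear speed of wide_chisel below 0.02 m/s and not (z of narrow_chisel in the frame of empty_rest above 0.012 m) and not (z of needle_tool in the frame of empty_rest above 0.012 m)).
It fails at once if the wide chisel is dropped: it falls free from the fingers faster than 0.7 m/s (a fall of about 25 mm) (contact force between the fingers and wide_chisel below 0.05 N and linear speed of wide_chisel above 0.7 m/s).
It fails at once if a tool stored in the drawer is lifted 12 mm or more out of its rest (z of any of narrow_chisel, needle_tool in the frame of empty_rest above 0.012 m).
It fails at once if a bystander (sanding block, mallet, pencil or wedge) is moved by more than 30 mm (distance of any of sanding_block, beech_mallet, pencil, wedge_3 from where it was at the start of the episode above 0.03 m).
It also fails if it takes over 69 s, if anything falls off the work surface, if the arm or the gripper's body presses on something with over 40 N, if the wrist force passes 120 N, or if a joint passes its speed limit or range.

ROBOT

A 7-joint arm with a two-finger parallel gripper is mounted at the origin on a cart in front of the work surface, level with it; the furniture and walls round the work are solid. World frame = base frame: x ahead of the robot, y to its left, z up, the work surface at z = 0. Lengths are in m, angles in degrees, forces in N, time in s.
With the tool pointing down it reaches from about 0.375 to 0.925 m from the base axis. Payload 3.1 kg.
Tool frame: the origin (TCP) lies between the finger pads, 19 mm behind the fingertips; this is the grasp point; z points along the fingers, y is the line along which they close (so a half turn about z gives the same grasp; the last joint's range is limited). The gripper opens to 85 mm and grips with 20 to 120 N. Pads are 22 mm wide; open, the fingers measure 114 mm over their backs; the gripper's body (76 mm by 85 mm) begins 54 mm behind the grasp point. The pads swing forward as they close: fully open they stand 13 mm farther back than shut.
Start: joints at [-77.854, 21.939, 2.515, 91.553, -1.026, 66.532, -2.859], TCP at [0.198, 0.619, 0.25] pointing down, gripper open.
Joint ranges: [-149.38, 149.38], [-23.57, 123.04], [-84.95, 90], [0, 143.3], [-89.99, 269.99], [3.08, 112.72], [-163.45, 163.45]. Speed limits (degrees/s): [159.86, 159.86, 180, 180, 180, 180, 180].

INTERFACE

Orientations are given as [roll, pitch, yaw] about the fixed x, y, z axes, in that order (R = Rz(yaw) Ry(pitch) Rx(roll)).
In Python, from plant import sense, eyes, r gives the robot as it stands.
- The arm moves only by the tool move_arm, never from a script. Its argument "motion" is a list of rows, each an object of numbers: "x", "y", "z": the shift along the tool's x, y, z in cm; "wx", "wy", "wz": the turn, a rotation vector about the tool's x, y, z in rad; "grip": the closure, from -1 (fully open) to 1 (shut). In form: [{"x": .., "y": .., "z": .., "wx": .., "wy": .., "wz": .., "grip": ..}, ...]. A call has 1 to 20 rows; each row is the pose to reach, as a shift and turn from the pose commanded when the call began, along the tool's axes at that moment; what a row does not reach only later rows make up. A row lasts 1/12 s, in which the tool goes at most 41.7 mm and 7.16 degrees, less where a joint would pass 70% of its speed; a pose out of reach is approached as far as the arm can. A call with a gripper value outside its range is refused whole. The fingers move at their own pace and stop on an object; "force" is the grip in N (left out, the last holds). Time passes only in rows, so rows that repeat a pose let the fingers close. It gives the time, the measured TCP pose, the force, the opening and the grip force at its end, in the units of the state.
- sense(): the state, without advancing time (a new reading comes with each control period).
- eyes.camera(name): name is "scene" or "top" or "wrist"; returns (picture, depth): 420x560x3 uint8, red, green, blue; 420x560 float32, m along the optical axis (not along the pixel's ray), 0 where there is no reading.
- eyes.camera_model(name): a dict with "fx", "fy", "cx", "cy" (pixels), "dist_coeffs" ([k1, k2, p1, p2, k3] as OpenCV has them; the pictures are not rectified), "position" and "orientation" of the camera in the world; the wrist camera has in their place "mount" (4x4, takes a point from camera to tool coordinates, whose origin is the TCP and whose axes are the flange's). Camera axes: x right, y down, z forward; pixel columns grow to the right and rows downward; lengths in m; the calibration is good to about 2 mm. A picture is of the moment at which its call begins: read the wrist's pose just before it. camera_model takes no time and is no camera call.
- r.finish_job(): hands the job in; it is judged then, once.
The state is a dict: "time_s": time; "joints": joint angles; "qd": joint speeds; "effort": joint torques, N m; "ee_pos": TCP position; "ee_rot": TCP orientation; "wrist_force": force on the tool from outside, world axes, zero at the start; "torque": the same for the moment, N m; "finger_gap": finger opening in m; "finger_force": force on a finger pad.
Only numpy, scipy, OpenCV 4.12 (cv2) and the standard library are available. Lean on these libraries where they do the work, as an engineer would, in place of code of your own. Each camera call takes 0.05 s, during which the arm holds its last target. There are 200 camera calls.

## Working session

There is one attempt and no reset: what is moved stays moved. The work goes in short steps, Python scripts to look and compute and a tool call to move; the robot and the scene stay as the last step left them, time stands still between calls to the robot, and variables do not carry over. Pictures are saved under pics/ and viewed, at most 10 in all, crops included, and the job is handed in when it is done.

Besides the shell and the picture viewer there is one more tool, called after ">>>" by a JSON object that holds its "name" and its "arguments". move_arm: Moves the arm, as the interface text tells. Its arguments: {"type":"object","properties":{"motion":{"type":"array"},"force":{"type":"number"}},"required":["motion"]}

```bash
ls; mkdir -p pics
cat > h.py <<'E'
import numpy as np, cv2
from scipy.spatial.transform import Rotation as R
from plant import sense, eyes, r
def pose(s=None):
    s=s or sense(); T=np.eye(4); T[:3,:3]=R.from_euler('xyz',s['ee_rot'],degrees=True).as_matrix(); T[:3,3]=s['ee_pos']; return T
def look(name):
    T=pose(); m=eyes.camera_model(name); im,d=eyes.camera(name)
    if 'mount' in m: C=T@np.array(m['mount'])
    else:
        C=np.eye(4); o=np.array(m['orientation'])
        C[:3,:3]=o if o.shape==(3,3) else R.from_euler('xyz',o,degrees=True).as_matrix(); C[:3,3]=m['position']
    return im,d,m,C
def cloud(d,m,C):
    h,w=d.shape; u,v=np.meshgrid(np.arange(w),np.arange(h))
    K=np.array([[m['fx'],0,m['cx']],[0,m['fy'],m['cy']],[0,0,1.]])
    n=cv2.undistortPoints(np.stack([u,v],-1).reshape(-1,1,2).astype(float),K,np.array(m['dist_coeffs'])).reshape(h,w,2)
    P=np.dstack([n*d[...,None],d])@C[:3,:3].T+C[:3,3]; P[d==0]=np.nan; return P
def ray(uv,z,m,C):
    K=np.array([[m['fx'],0,m['cx']],[0,m['fy'],m['cy']],[0,0,1.]])
    n=cv2.undistortPoints(np.array(uv,float).reshape(-1,1,2),K,np.array(m['dist_coeffs'])).reshape(-1,2)
    v=np.c_[n,np.ones(len(n))]@C[:3,:3].T; return C[:3,3]+v*((z-C[2,3])/v[:,2])[:,None]
def save(n,im): cv2.imwrite(f'pics/{n}.png',im[...,::-1])
def rel(p,T=None):  # world point -> tool shift cm
    T=pose() if T is None else T; return (np.asarray(p)-T[:3,3])@T[:3,:3]*100
E
python3 - <<'E'
from h import *
print(sense())
for n in ('top','scene'):
    im,d,m,C=look(n); print(n,m); save(n+'0',im); np.savez(f'{n}0.npz',P=cloud(d,m,C),im=im)
print(eyes.camera_model('wrist'))
E
```

```text
pics
{'time_s': 0.0, 'joints': array([-77.85412517,  21.99150646,   2.50797518,  91.64766503,
        -1.02743381,  66.53051149,  -2.85718799]), 'qd': array([-0.03819598, -0.07331106, -0.05816409,  0.02407504, -0.01955368,
        0.04592655,  0.03162552]), 'effort': array([-2.35427060e-04, -4.33471763e+01,  1.02427728e+00, -2.49511528e+01,
        1.05126004e-02,  1.13948577e-02,  8.41843331e-06]), 'ee_pos': array([0.19784517, 0.61823813, 0.24860256]), 'ee_rot': array([-1.79852799e+02,  4.87122852e-03,  1.62259601e+02]), 'wrist_force': array([0.00833404, 0.60998903, 0.45961431]), 'torque': array([ 0.01553338,  0.00821758, -0.0121183 ]), 'finger_force': 0.0, 'finger_gap': 0.08544992048290871}
top {'fx': 524.9019594021164, 'fy': 524.9019594021164, 'cx': 286.15778567067673, 'cy': 208.20652138576338, 'dist_coeffs': array([0.01176884, 0.        , 0.        , 0.        , 0.        ]), 'position': array([ 0.16959499, -0.07902659,  1.75469874]), 'orientation': array([-1.64745639e+02,  8.94115854e-02, -1.05108341e+02])}
scene {'fx': 518.5755699515852, 'fy': 518.5755699515852, 'cx': 278.2962799214589, 'cy': 200.2278661831598, 'dist_coeffs': array([-0.07509336,  0.        ,  0.        ,  0.        ,  0.        ]), 'position': array([-0.02936208, -0.84891886,  1.03281972]), 'orientation': array([-136.12866706,    0.35876293,  -42.87561052])}
{'fx': 372.1267867516476, 'fy': 372.1267867516476, 'cx': 278.7724270898969, 'cy': 214.38967426554177, 'dist_coeffs': array([0.00592308, 0.        , 0.        , 0.        , 0.        ]), 'mount': array([[ 9.74630197e-05, -9.62414893e-01, -2.71583439e-01,
         6.80038457e-02],
       [ 9.99999901e-01, -2.40179488e-05,  4.43982306e-04,
         2.25854884e-04],
       [-4.33818061e-04, -2.71583456e-01,  9.62414795e-01,
        -1.23445191e-01],
       [ 0.00000000e+00,  0.00000000e+00,  0.00000000e+00,
         1.00000000e+00]])}
```

View pics/top0.png

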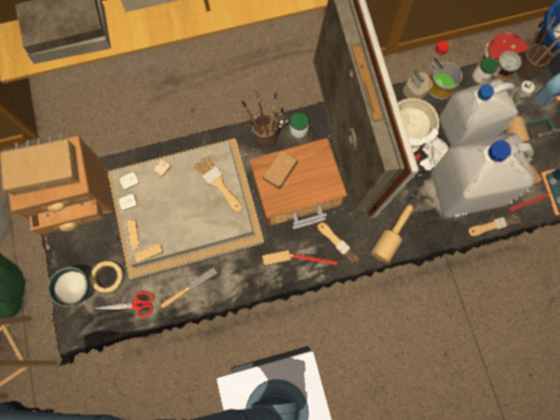

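View pics/scene0.png

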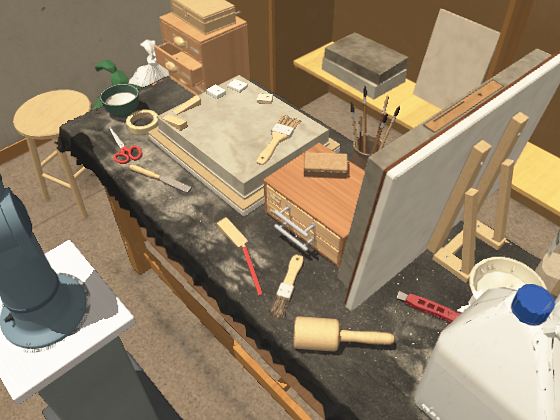

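Top view: the wide chisel is near (188,287), with its handle at (175,296) and blade at (205,277). The chest top is near (298,180), the drawer handle near (310,220), the wedge at (277,258) and the pencil at (315,261). The scene view agrees, and a tall panel stands to the right of the chest.

Run:
```python
from h import *
D=np.load('top0.npz'); P=D['P']; im=D['im']
x,y,z=P[...,0],P[...,1],P[...,2]
for uv in [(188,287),(175,296),(205,277),(300,200),(310,217),(315,261),(277,258),(335,240),(390,240)]: print(uv,P[uv[1],uv[0]].round(3))
u,v=np.meshgrid(np.arange(560),np.arange(420))
# chest top
M=(z>.115)&(z<.145)&(u>235)&(u<360)&(v>130)&(v<230)
M=M.astype(np.uint8); n,l,st,c=cv2.connectedComponentsWithStats(M); k=1+np.argmax(st[1:,4])
q=P[l==k][:,:2]; rc=cv2.minAreaRect((q*1000).astype(np.float32)); print('chest top',rc,np.median(z[l==k])); print(cv2.boxPoints(rc).round())
hm=(u>285)&(u<330)&(v>205)&(v<232)&(z>.06)&(z<.115)
S=im.astype(int); sat=S.max(-1)-S.min(-1)
for nm in('top','scene'):
    E=np.load(nm+'0.npz'); Q=E['P']; I=E['im'].astype(int); s=I.max(-1)-I.min(-1)
    w=(Q[...,2]>.085)&(Q[...,2]<.108)&(s<40)&(I.max(-1)>110)&(abs(Q[...,0]-P[217,310,0])<.06)&(abs(Q[...,1]-P[217,310,1])<.09)
    q=Q[w]; print(nm,'handle',w.sum(), cv2.minAreaRect((q[:,:2]*1000).astype(np.float32)) if w.sum()>3 else '', np.nanmedian(q,0))
# chisel
w=(u>155)&(u<222)&(v>262)&(v<310)&(z>.003)&(z<.03)
q=P[w]; print('chisel depth',w.sum(),cv2.minAreaRect((q[:,:2]*1000).astype(np.float32)), z[w].max())
big=cv2.resize(im[150:320,140:360],None,fx=3.6,fy=3.5,interpolation=cv2.INTER_CUBIC); save('crop1',big)
```

```text
(188, 287) [0.453 0.183 0.011]
(175, 296) [0.435 0.23  0.018]
(205, 277) [0.472 0.122 0.007]
(300, 200) [ 0.613 -0.242  0.129]
(310, 217) [ 0.58  -0.272  0.003]
(315, 261) [ 0.427 -0.246  0.013]
(277, 258) [ 0.47  -0.126  0.011]
(335, 240) [ 0.478 -0.331  0.013]
(390, 240) [ 0.422 -0.497  0.064]
chest top ((690.1250610351562, -256.64202880859375), (213.1251678466797, 271.9195861816406), 1.0689647197723389) 0.12861302545310693
[[ 581. -123.]
 [ 586. -395.]
 [ 799. -391.]
 [ 794. -119.]]
top handle 143 ((566.0078735351562, -259.2925720214844), (40.4151725769043, 110.53622436523438), 1.8198368549346924) [ 0.55281251 -0.25893811  0.09878877]
scene handle 244 ((563.410888671875, -249.73916625976562), (41.71738052368164, 134.3656005859375), 0.7714998722076416) [ 0.5501986  -0.26275309  0.0966924 ]
chisel depth 1322 ((456.7978515625, 182.2135467529297), (218.75094604492188, 153.8789520263672), 75.95417785644531) 0.029820570821090797
```

View pics/crop1.png

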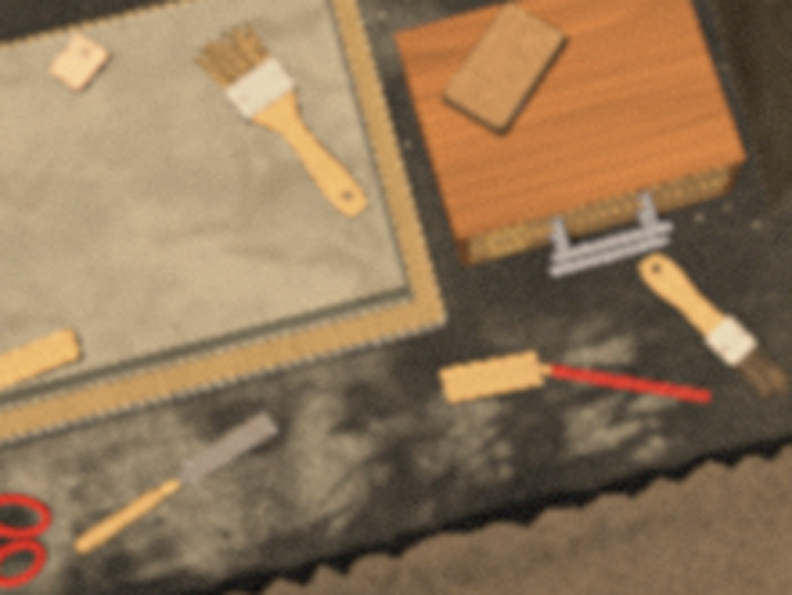

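```bash
cat >> h.py <<'E'
def plan(p,yaw,ry=(180,0)):
    T=pose(); G=R.from_euler('xyz',[ry[0],ry[1],yaw],degrees=True).as_matrix()
    print('shift cm',rel(p,T).round(2),'rotvec',R.from_matrix(T[:3,:3].T@G).as_rotvec().round(4))
E
python3 - <<'E'
from h import *
plan((.45,.185,.25),108.9)
E
```

```text
shift cm [-37.21 -33.58  -0.04] rotvec [-0.0022  0.0013  0.9312]
```

>>> {"name": "move_arm", "arguments": {"motion": [{"x": -9.3, "y": -8.4, "z": 0, "wz": 0.23, "grip": -1}, {"x": -9.3, "y": -8.4, "z": 0, "wz": 0.23, "grip": -1}, {"x": -9.3, "y": -8.4, "z": 0, "wz": 0.23, "grip": -1}, {"x": -18.6, "y": -16.8, "z": 0, "wz": 0.46, "grip": -1}, {"x": -18.6, "y": -16.8, "z": 0, "wz": 0.46, "grip": -1}, {"x": -18.6, "y": -16.8, "z": 0, "wz": 0.46, "grip": -1}, {"x": -18.6, "y": -16.8, "z": 0, "wz": 0.46, "grip": -1}, {"x": -28, "y": -25.2, "z": 0, "wz": 0.7, "grip": -1}, {"x": -28, "y": -25.2, "z": 0, "wz": 0.7, "grip": -1}, {"x": -28, "y": -25.2, "z": 0, "wz": 0.7, "grip": -1}, {"x": -37.2, "y": -33.6, "z": 0, "wz": 0.93, "grip": -1}, {"x": -37.2, "y": -33.6, "z": 0, "wz": 0.93, "grip": -1}, {"x": -37.2, "y": -33.6, "z": 0, "wz": 0.93, "grip": -1}, {"x": -37.2, "y": -33.6, "z": 0, "wz": 0.93, "grip": -1}, {"x": -37.2, "y": -33.6, "z": 0, "wz": 0.93, "grip": -1}, {"x": -37.2, "y": -33.6, "z": 0, "wz": 0.93, "grip": -1}, {"x": -37.2, "y": -33.6, "z": 0, "wz": 0.93, "grip": -1}]}}

```text
$.motion[0]: bad value
```

Run:
```python
from h import *
im,d,m,C=look('wrist'); save('w1',im); P=cloud(d,m,C); np.savez('w1.npz',P=P,im=im)
w=(P[...,2]>.0035)&(P[...,2]<.025)&(abs(P[...,0]-.453)<.085)&(abs(P[...,1]-.183)<.14)
w=cv2.morphologyEx(w.astype(np.uint8),cv2.MORPH_OPEN,np.ones((3,3))); n,l,st,c=cv2.connectedComponentsWithStats(w)
for k in range(1,n):
    if st[k,4]>300: q=P[l==k]; print(st[k],(q[:,:2].mean(0)).round(4),cv2.minAreaRect((q[:,:2]*1000).astype(np.float32)))
plan((.551,-.259,.2),91.07)
```

```text
shift cm [-60.37 -72.8    5.05] rotvec [-0.0017  0.0014  1.2424]
```

View pics/w1.png

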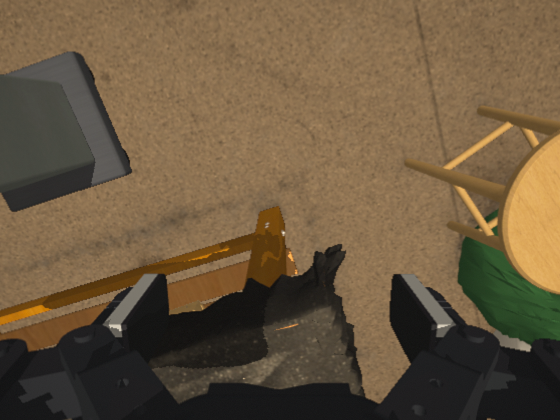

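The move was refused, so the picture only shows the start pose (floor and bench corner). I'll retry with every key given in each row.

>>> {"name": "move_arm", "arguments": {"motion": [{"x": -9.3, "y": -8.4, "z": 0.0, "wx": 0.0, "wy": 0.0, "wz": 0.23, "grip": -1.0}, {"x": -9.3, "y": -8.4, "z": 0.0, "wx": 0.0, "wy": 0.0, "wz": 0.23, "grip": -1.0}, {"x": -9.3, "y": -8.4, "z": 0.0, "wx": 0.0, "wy": 0.0, "wz": 0.23, "grip": -1.0}, {"x": -18.6, "y": -16.8, "z": 0.0, "wx": 0.0, "wy": 0.0, "wz": 0.46, "grip": -1.0}, {"x": -18.6, "y": -16.8, "z": 0.0, "wx": 0.0, "wy": 0.0, "wz": 0.46, "grip": -1.0}, {"x": -18.6, "y": -16.8, "z": 0.0, "wx": 0.0, "wy": 0.0, "wz": 0.46, "grip": -1.0}]}}

```text
time_s: 0.65
ee_pos: [0.3243, 0.4008, 0.2496]
ee_rot: [-180.0, -0.0, 135.7]
wrist_force: [1.2, 0.6, -0.8]
finger_gap: 0.0853
finger_force: 0.0
```

Run:
```python
from h import *
plan((.45,.185,.25),108.9)
```

```text
shift cm [-24.06  -6.66  -0.03] rotvec [-5.000e-04  1.000e-04  4.676e-01]
```

>>> {"name": "move_arm", "arguments": {"motion": [{"x": -12.0, "y": -3.3, "z": 0.0, "wx": 0.0, "wy": 0.0, "wz": 0.23, "grip": -1.0}, {"x": -12.0, "y": -3.3, "z": 0.0, "wx": 0.0, "wy": 0.0, "wz": 0.23, "grip": -1.0}, {"x": -12.0, "y": -3.3, "z": 0.0, "wx": 0.0, "wy": 0.0, "wz": 0.23, "grip": -1.0}, {"x": -24.1, "y": -6.7, "z": 0.0, "wx": 0.0, "wy": 0.0, "wz": 0.47, "grip": -1.0}, {"x": -24.1, "y": -6.7, "z": 0.0, "wx": 0.0, "wy": 0.0, "wz": 0.47, "grip": -1.0}, {"x": -24.1, "y": -6.7, "z": 0.0, "wx": 0.0, "wy": 0.0, "wz": 0.47, "grip": -1.0}, {"x": -24.1, "y": -6.7, "z": 0.0, "wx": 0.0, "wy": 0.0, "wz": 0.47, "grip": -1.0}, {"x": -24.1, "y": -6.7, "z": 0.0, "wx": 0.0, "wy": 0.0, "wz": 0.47, "grip": -1.0}]}}

```text
time_s: 1.32
ee_pos: [0.4514, 0.1837, 0.25]
ee_rot: [180.0, 0.0, 108.5]
wrist_force: [-0.9, 1.6, -0.7]
finger_gap: 0.0852
finger_force: 0.0
```

Run:
```python
from h import *
im,d,m,C=look('wrist'); save('w2',im); P=cloud(d,m,C); np.savez('w2.npz',P=P,im=im)
w=(P[...,2]>.0035)&(P[...,2]<.025)&(abs(P[...,0]-.453)<.085)&(abs(P[...,1]-.183)<.14)
w=cv2.morphologyEx(w.astype(np.uint8),cv2.MORPH_OPEN,np.ones((3,3))); n,l,st,c=cv2.connectedComponentsWithStats(w)
for k in range(1,n):
    if st[k,4]>300: q=P[l==k]; print(st[k],(q[:,:2].mean(0)).round(4),cv2.minAreaRect((q[:,:2]*1000).astype(np.float32)))
plan((.551,-.259,.2),91.07)
```

```text
[275  17  34  23 367] [0.4186 0.3169] ((418.2344970703125, 316.6795349121094), (12.610289573669434, 31.92532730102539), 89.97640991210938)
[308  31  46  34 625] [0.4547 0.3106] ((457.0071716308594, 311.04876708984375), (40.55593490600586, 23.549829483032227), 0.03610820323228836)
[ 307   64  106  264 2074] [0.5304 0.1979] ((530.8828735351562, 183.16807556152344), (2.824972152709961, 279.2565612792969), 0.6486278772354126)
[ 264   68   26  208 3751] [0.4492 0.1863] ((450.0520935058594, 183.5361328125), (21.95290756225586, 208.58555603027344), 20.241962432861328)
shift cm [-45.39  -4.81   4.96] rotvec [-0.0005 -0.0005  0.3094]
```

View pics/w2.png

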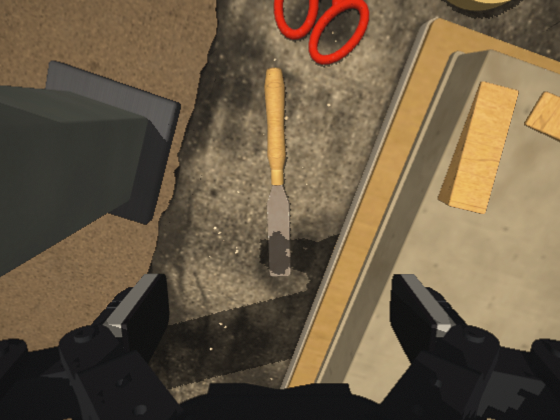

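Wrist view: the wide chisel runs from its handle end at (275,70) to its blade end at (280,275). The cloud gives 208.6 mm length, centre (0.450, 0.1835) and axis at 110.2°, which agrees with the given size. Drawer handle next.

>>> {"name": "move_arm", "arguments": {"motion": [{"x": -15.0, "y": -1.6, "z": 0.0, "wx": 0.0, "wy": 0.0, "wz": 0.1, "grip": 0.3}, {"x": -15.0, "y": -1.6, "z": 0.0, "wx": 0.0, "wy": 0.0, "wz": 0.1, "grip": 0.3}, {"x": -15.0, "y": -1.6, "z": 0.0, "wx": 0.0, "wy": 0.0, "wz": 0.1, "grip": 0.3}, {"x": -30.0, "y": -3.2, "z": 0.0, "wx": 0.0, "wy": 0.0, "wz": 0.2, "grip": 0.3}, {"x": -30.0, "y": -3.2, "z": 0.0, "wx": 0.0, "wy": 0.0, "wz": 0.2, "grip": 0.3}, {"x": -30.0, "y": -3.2, "z": 0.0, "wx": 0.0, "wy": 0.0, "wz": 0.2, "grip": 0.3}, {"x": -30.0, "y": -3.2, "z": 0.0, "wx": 0.0, "wy": 0.0, "wz": 0.2, "grip": 0.3}, {"x": -45.4, "y": -4.8, "z": 0.0, "wx": 0.0, "wy": 0.0, "wz": 0.31, "grip": 0.3}, {"x": -45.4, "y": -4.8, "z": 0.0, "wx": 0.0, "wy": 0.0, "wz": 0.31, "grip": 0.3}, {"x": -45.4, "y": -4.8, "z": 0.0, "wx": 0.0, "wy": 0.0, "wz": 0.31, "grip": 0.3}, {"x": -45.4, "y": -4.8, "z": 0.0, "wx": 0.0, "wy": 0.0, "wz": 0.31, "grip": 0.3}, {"x": -45.4, "y": -4.8, "z": 0.0, "wx": 0.0, "wy": 0.0, "wz": 0.31, "grip": 0.3}, {"x": -45.4, "y": -4.8, "z": 0.0, "wx": 0.0, "wy": 0.0, "wz": 0.31, "grip": 0.3}]}}

```text
time_s: 2.45
ee_pos: [0.5523, -0.2593, 0.2492]
ee_rot: [-179.9, 0.1, 91.1]
wrist_force: [-0.9, 0.9, -0.2]
finger_gap: 0.0297
finger_force: 0.0
```

Run:
```python
from h import *
im,d,m,C=look('wrist'); save('w3',im); P=cloud(d,m,C); np.savez('w3.npz',P=P,im=im)
I=im.astype(int); s=I.max(-1)-I.min(-1)
w=(P[...,2]>.088)&(P[...,2]<.108)&(P[...,0]>.535)&(P[...,0]<.568)&(abs(P[...,1]+.259)<.09)
w=w.astype(np.uint8); n,l,st,c=cv2.connectedComponentsWithStats(w)
for k in range(1,n):
    if st[k,4]>50: q=P[l==k]; print(st[k],np.median(q,0).round(4),q[:,1].min(),q[:,1].max(),cv2.minAreaRect((q[:,:2]*1000).astype(np.float32)))
plan((.551,-.259,.1),91.07)
```

```text
[ 271  126   30  145 2152] [ 0.5529 -0.2521  0.0985] -0.31526547586315307 -0.20212223580272573 ((557.6205444335938, -258.6431579589844), (21.37580680847168, 113.19532775878906), 0.6597568988800049)
shift cm [-0.27 -0.17 14.9 ] rotvec [-0.0015 -0.0012  0.0034]
```

View pics/w3.png

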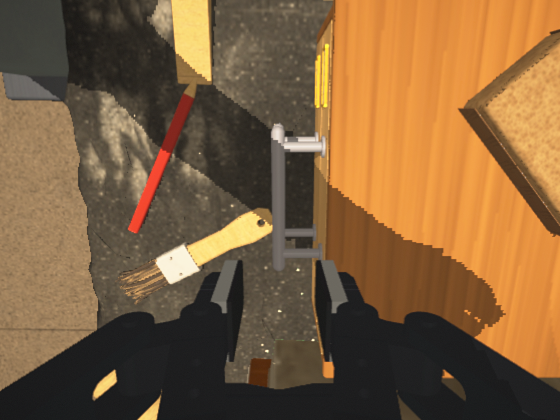

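Wrist view: the bar runs from (278,128) to (278,268), centred at (0.552, -0.2587), and the gripper is aligned over it with a 30 mm gap. I'll descend and close.

>>> {"name": "move_arm", "arguments": {"motion": [{"x": 0.0, "y": 0.0, "z": 4.0, "wx": 0.0, "wy": 0.0, "wz": 0.0, "grip": 0.3}, {"x": 0.0, "y": 0.0, "z": 7.0, "wx": 0.0, "wy": 0.0, "wz": 0.0, "grip": 0.3}, {"x": 0.0, "y": 0.0, "z": 9.0, "wx": 0.0, "wy": 0.0, "wz": 0.0, "grip": 0.3}, {"x": 0.0, "y": 0.0, "z": 11.0, "wx": 0.0, "wy": 0.0, "wz": 0.0, "grip": 0.3}, {"x": 0.0, "y": 0.0, "z": 13.0, "wx": 0.0, "wy": 0.0, "wz": 0.0, "grip": 0.3}, {"x": 0.0, "y": 0.0, "z": 14.9, "wx": 0.0, "wy": 0.0, "wz": 0.0, "grip": 0.3}, {"x": 0.0, "y": 0.0, "z": 14.9, "wx": 0.0, "wy": 0.0, "wz": 0.0, "grip": 0.3}, {"x": 0.0, "y": 0.0, "z": 14.9, "wx": 0.0, "wy": 0.0, "wz": 0.0, "grip": 1.0}, {"x": 0.0, "y": 0.0, "z": 14.9, "wx": 0.0, "wy": 0.0, "wz": 0.0, "grip": 1.0}, {"x": 0.0, "y": 0.0, "z": 14.9, "wx": 0.0, "wy": 0.0, "wz": 0.0, "grip": 1.0}, {"x": 0.0, "y": 0.0, "z": 14.9, "wx": 0.0, "wy": 0.0, "wz": 0.0, "grip": 1.0}, {"x": 0.0, "y": 0.0, "z": 14.9, "wx": 0.0, "wy": 0.0, "wz": 0.0, "grip": 1.0}], "force": 30}}

```text
time_s: 3.5
ee_pos: [0.5516, -0.2539, 0.1032]
ee_rot: [-179.8, -0.3, 91.5]
wrist_force: [-8.8, 2.9, 17.8]
finger_gap: 0.0086
finger_force: 29.5
```

Run:
```python
from h import *
s=sense(); print(s['ee_pos'],s['ee_rot'],s['wrist_force'],s['torque'],s['finger_gap'])
im,d,m,C=look('scene'); save('s2',cv2.resize(im[130:330,200:400],None,fx=3,fy=3,interpolation=cv2.INTER_CUBIC))
```

```text
[ 0.55157885 -0.25388697  0.10320407] [-179.81012137   -0.32643508   91.48600467] [-8.777589    2.93105613 17.80919944] [ 5.66261065e-01  1.75664147e+00 -1.10333598e-03] 0.008564504419237312
```

View pics/s2.png

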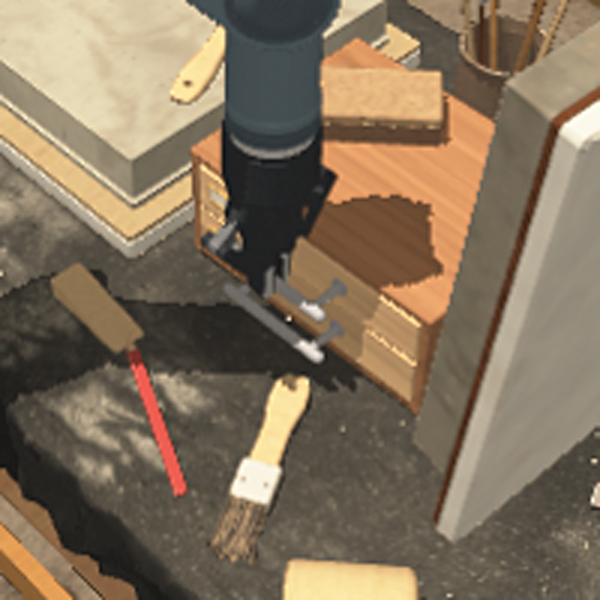

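The fingers appear to be on the bar and nothing else looks touched. There is some upward load, so I'll raise slightly and pull gently, checking after each step.

>>> {"name": "move_arm", "arguments": {"motion": [{"x": 0.0, "y": 0.0, "z": -0.2, "wx": 0.0, "wy": 0.0, "wz": 0.0, "grip": 1.0}, {"x": 0.0, "y": -0.5, "z": -0.3, "wx": 0.0, "wy": 0.0, "wz": 0.0, "grip": 1.0}, {"x": 0.0, "y": -1.0, "z": -0.3, "wx": 0.0, "wy": 0.0, "wz": 0.0, "grip": 1.0}, {"x": 0.0, "y": -2.0, "z": -0.3, "wx": 0.0, "wy": 0.0, "wz": 0.0, "grip": 1.0}, {"x": 0.0, "y": -3.0, "z": -0.3, "wx": 0.0, "wy": 0.0, "wz": 0.0, "grip": 1.0}, {"x": 0.0, "y": -3.0, "z": -0.3, "wx": 0.0, "wy": 0.0, "wz": 0.0, "grip": 1.0}], "force": 40}}

```text
time_s: 4.05
ee_pos: [0.5195, -0.2548, 0.1034]
ee_rot: [-179.8, -0.4, 91.2]
wrist_force: [-3.3, 5.6, 2.2]
finger_gap: 0.0081
finger_force: 40.1
```

>>> {"name": "move_arm", "arguments": {"motion": [{"x": 0.0, "y": -1.0, "z": 0.0, "wx": 0.0, "wy": 0.0, "wz": 0.0, "grip": 1.0}, {"x": 0.0, "y": -2.5, "z": 0.0, "wx": 0.0, "wy": 0.0, "wz": 0.0, "grip": 1.0}, {"x": 0.0, "y": -4.0, "z": 0.0, "wx": 0.0, "wy": 0.0, "wz": 0.0, "grip": 1.0}, {"x": 0.0, "y": -5.5, "z": 0.0, "wx": 0.0, "wy": 0.0, "wz": 0.0, "grip": 1.0}, {"x": 0.0, "y": -7.0, "z": 0.0, "wx": 0.0, "wy": 0.0, "wz": 0.0, "grip": 1.0}, {"x": 0.0, "y": -8.2, "z": 0.0, "wx": 0.0, "wy": 0.0, "wz": 0.0, "grip": 1.0}, {"x": 0.0, "y": -8.8, "z": 0.0, "wx": 0.0, "wy": 0.0, "wz": 0.0, "grip": 1.0}, {"x": 0.0, "y": -8.8, "z": 0.0, "wx": 0.0, "wy": 0.0, "wz": 0.0, "grip": 1.0}, {"x": 0.0, "y": -8.8, "z": 0.0, "wx": 0.0, "wy": 0.0, "wz": 0.0, "grip": 1.0}, {"x": 0.0, "y": -8.8, "z": 0.0, "wx": 0.0, "wy": 0.0, "wz": 0.0, "grip": 1.0}]}}

```text
time_s: 4.88
ee_pos: [0.4311, -0.257, 0.1033]
ee_rot: [-179.7, -0.4, 91.2]
wrist_force: [-1.3, 6.3, 4.7]
finger_gap: 0.0085
finger_force: 40.8
```

>>> {"name": "move_arm", "arguments": {"motion": [{"x": 0.0, "y": 0.0, "z": 0.0, "wx": 0.0, "wy": 0.0, "wz": 0.0, "grip": 0.35}, {"x": 0.0, "y": 0.0, "z": 0.0, "wx": 0.0, "wy": 0.0, "wz": 0.0, "grip": 0.35}, {"x": 0.0, "y": 0.0, "z": 0.0, "wx": 0.0, "wy": 0.0, "wz": 0.0, "grip": 0.35}, {"x": 0.0, "y": 0.0, "z": 0.0, "wx": 0.0, "wy": 0.0, "wz": 0.0, "grip": 0.35}, {"x": 0.0, "y": 0.0, "z": -1.5, "wx": 0.0, "wy": 0.0, "wz": 0.0, "grip": 0.35}, {"x": 0.0, "y": 0.0, "z": -4.0, "wx": 0.0, "wy": 0.0, "wz": 0.0, "grip": 0.35}, {"x": 0.0, "y": 0.0, "z": -8.0, "wx": 0.0, "wy": 0.0, "wz": 0.0, "grip": 0.3}, {"x": 0.0, "y": 0.0, "z": -12.0, "wx": 0.0, "wy": 0.0, "wz": 0.0, "grip": 0.3}, {"x": 0.0, "y": 0.0, "z": -16.0, "wx": 0.0, "wy": 0.0, "wz": 0.0, "grip": 0.3}, {"x": 0.0, "y": 0.0, "z": -18.0, "wx": 0.0, "wy": 0.0, "wz": 0.0, "grip": 0.3}, {"x": 0.0, "y": 0.0, "z": -18.0, "wx": 0.0, "wy": 0.0, "wz": 0.0, "grip": 0.3}]}}

```text
time_s: 5.8
ee_pos: [0.4374, -0.2631, 0.2898]
ee_rot: [179.3, 0.2, 91.1]
wrist_force: [1.0, 0.6, 0.7]
finger_gap: 0.0299
finger_force: 0.0
```

Run:
```python
from h import *
im,d,m,C=look('wrist'); save('w4',im); P=cloud(d,m,C); np.savez('w4.npz',P=P,im=im)
for n in ('z',):
    w=(P[...,2]>.11)&(P[...,2]<.122)&(P[...,0]<.6)&(P[...,0]>.40)&(abs(P[...,1]+.259)<.14)
    q=P[w]; print('front panel',w.sum(),cv2.minAreaRect((q[:,:2]*1000).astype(np.float32)),np.median(q,0))
    w=(P[...,2]>.088)&(P[...,2]<.106)&(P[...,0]<.452)&(P[...,0]>.40)&(abs(P[...,1]+.259)<.09); q=P[w]; print('bar',w.sum(),cv2.minAreaRect((q[:,:2]*1000).astype(np.float32)))
plan((.443,.202,.25),110.2)
```

```text
front panel 4873 ((527.7184448242188, -253.72979736328125), (124.6031723022461, 256.7299499511719), 1.3796125650405884) [ 0.47172679 -0.22671326  0.11501604]
bar 1737 ((439.2884826660156, -261.3787841796875), (25.13692855834961, 112.87812042236328), 0.4182359576225281)
shift cm [46.38  1.62  3.64] rotvec [ 0.0066  0.0026 -0.3322]
```

View pics/w4.png

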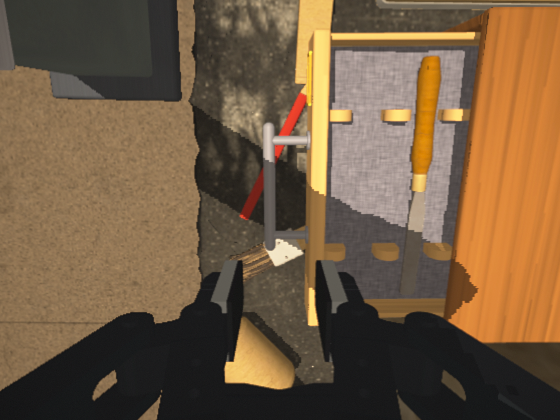

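Drawer is open about 120 mm: bar at (268,130–245), front panel at (317,30–325), divider tops at about (340,115), (397,115), (453,115) and (335,250), (385,250), (438,250). The front rest lies between the first and second divider columns and is empty; the narrow chisel is in the second. I'll measure the dividers, then go to the wide chisel.

Run:
```python
from h import *
D=np.load('w4.npz'); P=D['P']
w=(P[...,2]>.090)&(P[...,2]<.104)&(P[...,0]<.592)&(P[...,0]>.48)&(abs(P[...,1]+.259)<.11)
n,l,st,c=cv2.connectedComponentsWithStats(w.astype(np.uint8))
for k in range(1,n):
    if st[k,4]>30: q=P[l==k]; print(st[k],np.median(q,0).round(4),q.min(0).round(4),q.max(0).round(4))
w=(P[...,2]>.111)&(P[...,2]<.122)&(P[...,0]<.49)&(P[...,0]>.44)&(abs(P[...,1]+.259)<.10)
q=P[w]; a=np.polyfit(q[:,1],q[:,0],1); print('panel fit x(y=-.2615)',np.polyval(a,-.2615),a, np.percentile(q[:,0]-np.polyval(a,q[:,1]),[2,98]))
```

```text
[ 414   56   28  137 1955] [ 0.5633 -0.1953  0.0923] [ 0.5546 -0.2632  0.09  ] [ 0.5723 -0.1511  0.0962]
[328 110  24  12 263] [ 0.4886 -0.1984  0.0974] [ 0.48   -0.2031  0.0906] [ 0.4998 -0.1941  0.1005]
[385 110  26  11 278] [ 0.5366 -0.1973  0.097 ] [ 0.5281 -0.2017  0.0901] [ 0.5493 -0.1932  0.1006]
[444 110  23  11 221] [ 0.5842 -0.1965  0.097 ] [ 0.5785 -0.2008  0.0901] [ 0.592  -0.1924  0.1   ]
[324 249  21  12 237] [ 0.4921 -0.3212  0.0964] [ 0.483  -0.3272  0.0905] [ 0.5026 -0.3171  0.0999]
[375 248  24  13 275] [ 0.5404 -0.3199  0.0963] [ 0.5311 -0.3263  0.0901] [ 0.5523 -0.316   0.0998]
[428 248  18  12 170] [ 0.5861 -0.319   0.0959] [ 0.5809 -0.3245  0.0901] [ 0.5918 -0.3149  0.1003]
panel fit x(y=-.2615) 0.47150181825798476 [-0.01414904  0.46780185] [-0.00607679  0.00670266]
```

>>> {"name": "move_arm", "arguments": {"motion": [{"x": 11.6, "y": 0.4, "z": 0.0, "wx": 0.0, "wy": 0.0, "wz": -0.08, "grip": 0.3}, {"x": 11.6, "y": 0.4, "z": 0.0, "wx": 0.0, "wy": 0.0, "wz": -0.08, "grip": 0.3}, {"x": 11.6, "y": 0.4, "z": 0.0, "wx": 0.0, "wy": 0.0, "wz": -0.08, "grip": 0.3}, {"x": 23.2, "y": 0.8, "z": 0.0, "wx": 0.0, "wy": 0.0, "wz": -0.16, "grip": 0.2}, {"x": 23.2, "y": 0.8, "z": 0.0, "wx": 0.0, "wy": 0.0, "wz": -0.16, "grip": 0.2}, {"x": 23.2, "y": 0.8, "z": 0.0, "wx": 0.0, "wy": 0.0, "wz": -0.16, "grip": 0.2}, {"x": 34.8, "y": 1.2, "z": 1.0, "wx": 0.0, "wy": 0.0, "wz": -0.25, "grip": 0.0}, {"x": 34.8, "y": 1.2, "z": 2.0, "wx": 0.0, "wy": 0.0, "wz": -0.25, "grip": 0.0}, {"x": 34.8, "y": 1.2, "z": 3.0, "wx": 0.0, "wy": 0.0, "wz": -0.25, "grip": 0.0}, {"x": 46.4, "y": 1.6, "z": 6.0, "wx": 0.0, "wy": 0.0, "wz": -0.33, "grip": 0.0}, {"x": 46.4, "y": 1.6, "z": 9.0, "wx": 0.0, "wy": 0.0, "wz": -0.33, "grip": 0.0}, {"x": 46.4, "y": 1.6, "z": 12.0, "wx": 0.0, "wy": 0.0, "wz": -0.33, "grip": 0.0}, {"x": 46.4, "y": 1.6, "z": 14.0, "wx": 0.0, "wy": 0.0, "wz": -0.33, "grip": 0.0}, {"x": 46.4, "y": 1.6, "z": 14.0, "wx": 0.0, "wy": 0.0, "wz": -0.33, "grip": 0.0}, {"x": 46.4, "y": 1.6, "z": 14.0, "wx": 0.0, "wy": 0.0, "wz": -0.33, "grip": 0.0}, {"x": 46.4, "y": 1.6, "z": 14.0, "wx": 0.0, "wy": 0.0, "wz": -0.33, "grip": 0.0}]}}

```text
time_s: 7.18
ee_pos: [0.4405, 0.2022, 0.1434]
ee_rot: [-179.9, 0.1, 110.0]
wrist_force: [-0.4, 0.3, 0.0]
finger_gap: 0.0432
finger_force: 0.0
```

Run:
```python
from h import *
im,d,m,C=look('wrist'); save('w5',im); P=cloud(d,m,C)
w=(P[...,2]>.0035)&(P[...,2]<.025)&(abs(P[...,0]-.44)<.05)&(abs(P[...,1]-.205)<.14)
w=cv2.morphologyEx(w.astype(np.uint8),cv2.MORPH_OPEN,np.ones((3,3))); n,l,st,c=cv2.connectedComponentsWithStats(w)
for k in range(1,n):
    if st[k,4]>300: q=P[l==k]; print(st[k],cv2.minAreaRect((q[:,:2]*1000).astype(np.float32)))
print(sense()['ee_pos'],sense()['finger_gap']); plan((.443,.202,.022),110.2)
```

```text
[ 284    0   63   46 1347] ((420.7773742675781, 324.112060546875), (38.93954086303711, 26.193687438964844), 19.589561462402344)
[ 331    3   86   79 2269] ((459.54876708984375, 321.95391845703125), (46.02080154418945, 45.9379768371582), 89.90911102294922)
[ 267   85   30  270 6563] ((450.1234436035156, 183.70553588867188), (22.014019012451172, 208.36460876464844), 20.090734481811523)
[0.44167977 0.20242677 0.1447968 ] 0.04284153372026251
shift cm [-0.08  0.1  12.28] rotvec [ 0.0011  0.0005 -0.0041]
```

>>> {"name": "move_arm", "arguments": {"motion": [{"x": -0.1, "y": 0.1, "z": 3.0, "wx": 0.0, "wy": 0.0, "wz": 0.0, "grip": 0.2}, {"x": -0.1, "y": 0.1, "z": 6.0, "wx": 0.0, "wy": 0.0, "wz": 0.0, "grip": 0.2}, {"x": -0.1, "y": 0.1, "z": 9.0, "wx": 0.0, "wy": 0.0, "wz": 0.0, "grip": 0.2}, {"x": -0.1, "y": 0.1, "z": 11.0, "wx": 0.0, "wy": 0.0, "wz": 0.0, "grip": 0.2}, {"x": -0.1, "y": 0.1, "z": 12.2, "wx": 0.0, "wy": 0.0, "wz": 0.0, "grip": 0.2}, {"x": -0.1, "y": 0.1, "z": 12.2, "wx": 0.0, "wy": 0.0, "wz": 0.0, "grip": 0.2}, {"x": -0.1, "y": 0.1, "z": 12.2, "wx": 0.0, "wy": 0.0, "wz": 0.0, "grip": 0.2}], "force": 30}}

```text
time_s: 7.82
ee_pos: [0.4434, 0.203, 0.0233]
ee_rot: [179.9, -0.0, 110.0]
wrist_force: [-0.4, 1.1, 1.4]
finger_gap: 0.034
finger_force: 0.0
```

>>> {"name": "move_arm", "arguments": {"motion": [{"x": 0.0, "y": 0.0, "z": 0.0, "wx": 0.0, "wy": 0.0, "wz": 0.0, "grip": 1.0}, {"x": 0.0, "y": 0.0, "z": 0.0, "wx": 0.0, "wy": 0.0, "wz": 0.0, "grip": 1.0}, {"x": 0.0, "y": 0.0, "z": 0.0, "wx": 0.0, "wy": 0.0, "wz": 0.0, "grip": 1.0}, {"x": 0.0, "y": 0.0, "z": 0.0, "wx": 0.0, "wy": 0.0, "wz": 0.0, "grip": 1.0}, {"x": 0.0, "y": 0.0, "z": 0.0, "wx": 0.0, "wy": 0.0, "wz": 0.0, "grip": 1.0}, {"x": 0.0, "y": 0.0, "z": 0.0, "wx": 0.0, "wy": 0.0, "wz": 0.0, "grip": 1.0}], "force": 40}}

```text
time_s: 8.32
ee_pos: [0.4439, 0.2039, 0.024]
ee_rot: [179.8, -0.0, 110.1]
wrist_force: [0.4, -1.2, 6.8]
finger_gap: 0.0155
finger_force: 39.2
```

>>> {"name": "move_arm", "arguments": {"motion": [{"x": 0.0, "y": 0.0, "z": -1.0, "wx": 0.0, "wy": 0.0, "wz": 0.0, "grip": 1.0}, {"x": 0.0, "y": 0.0, "z": -3.0, "wx": 0.0, "wy": 0.0, "wz": 0.0, "grip": 1.0}, {"x": 0.0, "y": 0.0, "z": -6.0, "wx": 0.0, "wy": 0.0, "wz": 0.0, "grip": 1.0}, {"x": 0.0, "y": 0.0, "z": -9.0, "wx": 0.0, "wy": 0.0, "wz": 0.0, "grip": 1.0}, {"x": 0.0, "y": 0.0, "z": -12.0, "wx": 0.0, "wy": 0.0, "wz": 0.0, "grip": 1.0}, {"x": 0.0, "y": 0.0, "z": -15.0, "wx": 0.0, "wy": 0.0, "wz": 0.0, "grip": 1.0}, {"x": 0.0, "y": 0.0, "z": -17.0, "wx": 0.0, "wy": 0.0, "wz": 0.0, "grip": 1.0}, {"x": 0.0, "y": 0.0, "z": -17.0, "wx": 0.0, "wy": 0.0, "wz": 0.0, "grip": 1.0}, {"x": 0.0, "y": 0.0, "z": -17.0, "wx": 0.0, "wy": 0.0, "wz": 0.0, "grip": 1.0}]}}

```text
time_s: 9.07
ee_pos: [0.4426, 0.2039, 0.1939]
ee_rot: [179.8, -0.1, 110.1]
wrist_force: [0.9, 1.1, -0.8]
finger_gap: 0.0154
finger_force: 39.3
```

```bash
cat > held.py <<'E'
from h import *
def held():
    T=pose(); im,d,m,C=look('wrist'); P=cloud(d,m,C); Q=(P-T[:3,3])@T[:3,:3]  # tool coords
    w=(abs(Q[...,1])<.016)&(Q[...,2]>-.005)&(Q[...,2]<.04)&(Q[...,0]>.012)&(Q[...,0]<.12)
    q=Q[w]; print('handle pts',len(q),'x range',q[:,0].min(),q[:,0].max())
    for a in np.arange(.015,.11,.015):
        s=q[(abs(q[:,0]-a)<.006)]
        if len(s)>5: print(round(a,3),'y mid',((s[:,1].min()+s[:,1].max())/2).round(4),'w',np.ptp(s[:,1]).round(4),'top z',np.percentile(s[:,2],5).round(4))
    return im
E
python3 - <<'E'
from held import *
im=held(); save('w6',im); print(sense()['finger_gap'],sense()['finger_force'],sense()['ee_pos'])
plan((.5153,-.240,.19),91.2)
E
```

```text
handle pts 8914 x range 0.012025540234197126 0.08389733327185364
0.015 y mid 0.0004 w 0.0166 top z 0.0063
0.03 y mid 0.0006 w 0.016 top z 0.0067
0.045 y mid 0.0008 w 0.0171 top z 0.0063
0.06 y mid 0.001 w 0.0185 top z 0.0056
0.075 y mid 0.0008 w 0.0178 top z 0.0063
0.015528210670544267 39.32820109650493 [0.44146395 0.20330304 0.19231408]
shift cm [-44.16  -8.32   0.2 ] rotvec [ 3.000e-04 -7.000e-04  3.304e-01]
```

View pics/w6.png

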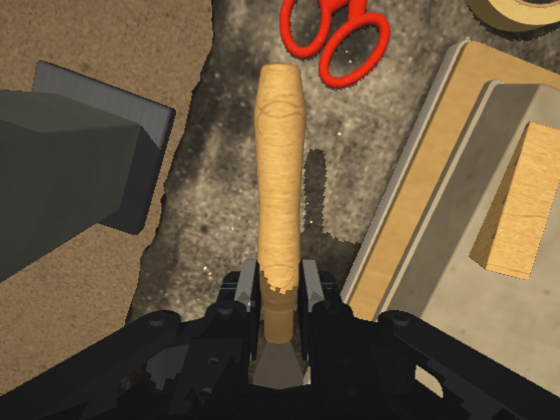

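Wrist view: the chisel is held level and straight, with its handle end at (280,68). The grasp is at chisel y = +21 mm and the underside is 24.5 mm below the TCP. I'll carry it over the drawer.

>>> {"name": "move_arm", "arguments": {"motion": [{"x": -5.0, "y": -1.0, "z": -1.0, "wx": 0.0, "wy": 0.0, "wz": 0.04, "grip": 1.0}, {"x": -11.0, "y": -2.1, "z": -1.0, "wx": 0.0, "wy": 0.0, "wz": 0.08, "grip": 1.0}, {"x": -11.0, "y": -2.1, "z": -1.0, "wx": 0.0, "wy": 0.0, "wz": 0.08, "grip": 1.0}, {"x": -22.0, "y": -4.2, "z": -1.0, "wx": 0.0, "wy": 0.0, "wz": 0.16, "grip": 1.0}, {"x": -22.0, "y": -4.2, "z": -1.0, "wx": 0.0, "wy": 0.0, "wz": 0.16, "grip": 1.0}, {"x": -22.0, "y": -4.2, "z": -1.0, "wx": 0.0, "wy": 0.0, "wz": 0.16, "grip": 1.0}, {"x": -33.0, "y": -6.2, "z": -1.0, "wx": 0.0, "wy": 0.0, "wz": 0.25, "grip": 1.0}, {"x": -33.0, "y": -6.2, "z": -1.0, "wx": 0.0, "wy": 0.0, "wz": 0.25, "grip": 1.0}, {"x": -33.0, "y": -6.2, "z": -1.0, "wx": 0.0, "wy": 0.0, "wz": 0.25, "grip": 1.0}, {"x": -40.0, "y": -7.6, "z": -1.0, "wx": 0.0, "wy": 0.0, "wz": 0.3, "grip": 1.0}, {"x": -44.1, "y": -8.4, "z": -1.0, "wx": 0.0, "wy": 0.0, "wz": 0.33, "grip": 1.0}, {"x": -44.1, "y": -8.4, "z": -1.0, "wx": 0.0, "wy": 0.0, "wz": 0.33, "grip": 1.0}, {"x": -44.1, "y": -8.4, "z": -1.0, "wx": 0.0, "wy": 0.0, "wz": 0.33, "grip": 1.0}, {"x": -44.1, "y": -8.4, "z": -1.0, "wx": 0.0, "wy": 0.0, "wz": 0.33, "grip": 1.0}, {"x": -44.1, "y": -8.4, "z": -1.0, "wx": 0.0, "wy": 0.0, "wz": 0.33, "grip": 1.0}]}}

```text
time_s: 10.37
ee_pos: [0.5135, -0.2385, 0.2001]
ee_rot: [-179.8, -0.1, 91.2]
wrist_force: [0.3, -0.2, -0.6]
finger_gap: 0.0151
finger_force: 39.3
```

Run:
```python
from held import *
im=held(); im,d,m,C=look('wrist'); save('w7',im); P=cloud(d,m,C)
w=(P[...,2]>.090)&(P[...,2]<.104)&(P[...,0]<.592)&(P[...,0]>.47)&(abs(P[...,1]+.259)<.11)
n,l,st,c=cv2.connectedComponentsWithStats(w.astype(np.uint8))
for k in range(1,n):
    if st[k,4]>60: q=P[l==k]; print(st[k],np.median(q,0).round(4),q.min(0).round(4),q.max(0).round(4))
print(sense()['finger_gap'],pose()[:3,3]); plan((.5145,-.2394,.101),91.2)
```

```text
handle pts 8951 x range 0.012001796186396482 0.0840612598818657
0.015 y mid 0.0008 w 0.0172 top z 0.0064
0.03 y mid 0.0007 w 0.016 top z 0.0068
0.045 y mid 0.0009 w 0.0172 top z 0.0064
0.06 y mid 0.0011 w 0.0185 top z 0.0057
0.075 y mid 0.0009 w 0.0177 top z 0.0063
[214  72  12 206 740] [ 0.4775 -0.2054  0.0972] [ 0.476 -0.276  0.09 ] [ 0.4793 -0.1491  0.104 ]
[ 345   80   31  177 3298] [ 0.5637 -0.1942  0.0923] [ 0.555 -0.262  0.09 ] [ 0.5724 -0.1506  0.0961]
[223 151  34  17 514] [ 0.4896 -0.1981  0.097 ] [ 0.4787 -0.2033  0.09  ] [ 0.4995 -0.1937  0.1003]
[303 151  35  17 546] [ 0.5385 -0.1969  0.097 ] [ 0.5285 -0.202   0.09  ] [ 0.55   -0.1924  0.0999]
[383 151  27  17 414] [ 0.5846 -0.1958  0.0971] [ 0.5782 -0.2008  0.0901] [ 0.5919 -0.1914  0.1006]
0.015291198054242101 [ 0.51430432 -0.23712743  0.20070034]
shift cm [-0.25  0.04  9.97] rotvec [-0.0024 -0.0021  0.0031]
```

View pics/w7.png

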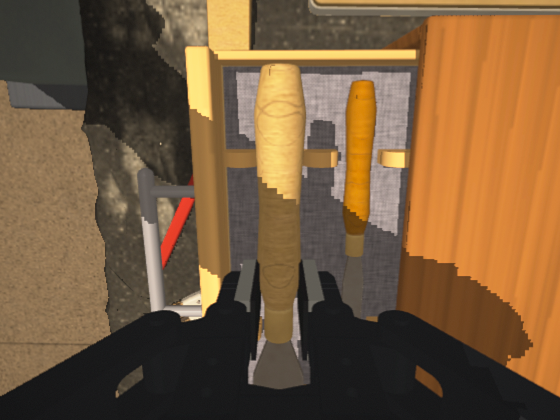

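Wrist view: the held chisel is centred between the divider columns at (240,158) and (318,158), and the narrow chisel sits at (357,160). I'll lower it.

>>> {"name": "move_arm", "arguments": {"motion": [{"x": -0.2, "y": 0.0, "z": 2.0, "wx": 0.0, "wy": 0.0, "wz": 0.0, "grip": 1.0}, {"x": -0.2, "y": 0.0, "z": 4.0, "wx": 0.0, "wy": 0.0, "wz": 0.0, "grip": 1.0}, {"x": -0.2, "y": 0.0, "z": 6.0, "wx": 0.0, "wy": 0.0, "wz": 0.0, "grip": 1.0}, {"x": -0.2, "y": 0.0, "z": 7.5, "wx": 0.0, "wy": 0.0, "wz": 0.0, "grip": 1.0}, {"x": -0.2, "y": 0.0, "z": 8.5, "wx": 0.0, "wy": 0.0, "wz": 0.0, "grip": 1.0}, {"x": -0.2, "y": 0.0, "z": 9.2, "wx": 0.0, "wy": 0.0, "wz": 0.0, "grip": 1.0}, {"x": -0.2, "y": 0.0, "z": 9.6, "wx": 0.0, "wy": 0.0, "wz": 0.0, "grip": 1.0}, {"x": -0.2, "y": 0.0, "z": 9.6, "wx": 0.0, "wy": 0.0, "wz": 0.0, "grip": 1.0}, {"x": -0.2, "y": 0.0, "z": 9.6, "wx": 0.0, "wy": 0.0, "wz": 0.0, "grip": 1.0}]}}

```text
time_s: 11.22
ee_pos: [0.5153, -0.2417, 0.1065]
ee_rot: [179.9, 0.0, 91.2]
wrist_force: [0.0, -0.2, -0.2]
finger_gap: 0.0156
finger_force: 39.3
```

>>> {"name": "move_arm", "arguments": {"motion": [{"x": 0.1, "y": 0.0, "z": 0.2, "wx": 0.0, "wy": 0.0, "wz": 0.0, "grip": 1.0}, {"x": 0.1, "y": 0.0, "z": 0.3, "wx": 0.0, "wy": 0.0, "wz": 0.0, "grip": 1.0}, {"x": 0.1, "y": 0.0, "z": 0.4, "wx": 0.0, "wy": 0.0, "wz": 0.0, "grip": 1.0}, {"x": 0.1, "y": 0.0, "z": 0.4, "wx": 0.0, "wy": 0.0, "wz": 0.0, "grip": 1.0}, {"x": 0.1, "y": 0.0, "z": 0.4, "wx": 0.0, "wy": 0.0, "wz": 0.0, "grip": 1.0}]}}

```text
time_s: 11.63
ee_pos: [0.5147, -0.2408, 0.1021]
ee_rot: [180.0, 0.0, 91.2]
wrist_force: [0.6, -0.4, 0.1]
finger_gap: 0.0157
finger_force: 39.3
```

>>> {"name": "move_arm", "arguments": {"motion": [{"x": 0.0, "y": 0.0, "z": 0.1, "wx": 0.0, "wy": 0.0, "wz": 0.0, "grip": 1.0}, {"x": 0.0, "y": 0.0, "z": 0.2, "wx": 0.0, "wy": 0.0, "wz": 0.0, "grip": 1.0}, {"x": 0.0, "y": 0.0, "z": 0.2, "wx": 0.0, "wy": 0.0, "wz": 0.0, "grip": 1.0}, {"x": 0.0, "y": 0.0, "z": 0.2, "wx": 0.0, "wy": 0.0, "wz": 0.0, "grip": 1.0}]}}

```text
time_s: 11.97
ee_pos: [0.5149, -0.2408, 0.1002]
ee_rot: [180.0, 0.0, 91.2]
wrist_force: [0.4, -0.1, 2.1]
finger_gap: 0.0154
finger_force: 39.5
```

>>> {"name": "move_arm", "arguments": {"motion": [{"x": 0.0, "y": 0.0, "z": 0.1, "wx": 0.0, "wy": 0.0, "wz": 0.0, "grip": 1.0}, {"x": 0.0, "y": 0.0, "z": 0.1, "wx": 0.0, "wy": 0.0, "wz": 0.0, "grip": 1.0}, {"x": 0.0, "y": 0.0, "z": 0.1, "wx": 0.0, "wy": 0.0, "wz": 0.0, "grip": 1.0}]}}

```text
time_s: 12.22
ee_pos: [0.5152, -0.2409, 0.1001]
ee_rot: [179.9, -0.0, 91.2]
wrist_force: [-1.4, 0.7, 6.6]
finger_gap: 0.0151
finger_force: 39.9
```

On the floor (6.6 N). I'll release, wait, then rise.

>>> {"name": "move_arm", "arguments": {"motion": [{"x": 0.0, "y": 0.0, "z": 0.0, "wx": 0.0, "wy": 0.0, "wz": 0.0, "grip": 0.5}, {"x": 0.0, "y": 0.0, "z": 0.0, "wx": 0.0, "wy": 0.0, "wz": 0.0, "grip": 0.4}, {"x": 0.0, "y": 0.0, "z": 0.0, "wx": 0.0, "wy": 0.0, "wz": 0.0, "grip": 0.35}, {"x": 0.0, "y": 0.0, "z": 0.0, "wx": 0.0, "wy": 0.0, "wz": 0.0, "grip": 0.35}, {"x": 0.0, "y": 0.0, "z": 0.0, "wx": 0.0, "wy": 0.0, "wz": 0.0, "grip": 0.35}, {"x": 0.0, "y": 0.0, "z": 0.0, "wx": 0.0, "wy": 0.0, "wz": 0.0, "grip": 0.35}, {"x": 0.0, "y": 0.0, "z": -1.0, "wx": 0.0, "wy": 0.0, "wz": 0.0, "grip": 0.35}, {"x": 0.0, "y": 0.0, "z": -2.0, "wx": 0.0, "wy": 0.0, "wz": 0.0, "grip": 0.35}, {"x": 0.0, "y": 0.0, "z": -4.0, "wx": 0.0, "wy": 0.0, "wz": 0.0, "grip": 0.35}, {"x": 0.0, "y": 0.0, "z": -7.0, "wx": 0.0, "wy": 0.0, "wz": 0.0, "grip": 0.35}, {"x": 0.0, "y": 0.0, "z": -11.0, "wx": 0.0, "wy": 0.0, "wz": 0.0, "grip": 0.35}, {"x": 0.0, "y": -3.5, "z": -15.0, "wx": 0.0, "wy": 0.0, "wz": 0.0, "grip": 0.35}, {"x": 0.0, "y": -7.0, "z": -17.0, "wx": 0.0, "wy": 0.0, "wz": 0.0, "grip": 0.35}, {"x": 0.0, "y": -7.0, "z": -17.0, "wx": 0.0, "wy": 0.0, "wz": 0.0, "grip": 0.35}, {"x": 0.0, "y": -7.0, "z": -17.0, "wx": 0.0, "wy": 0.0, "wz": 0.0, "grip": 0.35}, {"x": 0.0, "y": -7.0, "z": -17.0, "wx": 0.0, "wy": 0.0, "wz": 0.0, "grip": 0.35}]}}

```text
time_s: 13.55
ee_pos: [0.4452, -0.2423, 0.2702]
ee_rot: [179.8, -0.1, 91.2]
wrist_force: [0.5, 0.3, 0.4]
finger_gap: 0.0278
finger_force: 0.0
```

Run:
```python
from h import *
im,d,m,C=look('wrist'); save('w8',im); P=cloud(d,m,C)
w=(P[...,2]>.079)&(P[...,2]<.099)&(P[...,0]<.531)&(P[...,0]>.500)&(abs(P[...,1]+.259)<.12)
q=P[w]; print('chisel',w.sum(),cv2.minAreaRect((q[:,:2]*1000).astype(np.float32)))
for y in np.arange(-.36,-.15,.02):
    s=q[abs(q[:,1]-y)<.006]
    if len(s)>5: print(y.round(3),'xmid',((s[:,0].min()+s[:,0].max())/2).round(4),np.ptp(s[:,0]).round(4),'top z',np.percentile(s[:,2],95).round(4))
w=(P[...,2]>.088)&(P[...,2]<.106)&(P[...,0]<.452)&(P[...,0]>.40)&(abs(P[...,1]+.259)<.09); q=P[w]; print('bar',cv2.minAreaRect((q[:,:2]*1000).astype(np.float32)),np.percentile(q[:,0],1))
print(pose()[:3,3])
```

```text
chisel 4324 ((515.6444702148438, -242.6793212890625), (30.837011337280273, 202.28646850585938), 0.19540774822235107)
-0.34 xmid 0.5249 0.0064 top z 0.0843
-0.32 xmid 0.518 0.0197 top z 0.0861
-0.3 xmid 0.5163 0.0221 top z 0.0877
-0.28 xmid 0.5159 0.0215 top z 0.0891
-0.26 xmid 0.5156 0.0116 top z 0.0915
-0.24 xmid 0.5156 0.0176 top z 0.094
-0.22 xmid 0.5147 0.0158 top z 0.0939
-0.2 xmid 0.5155 0.0308 top z 0.094
-0.18 xmid 0.5146 0.018 top z 0.0948
-0.16 xmid 0.5142 0.0151 top z 0.093
bar ((439.07000732421875, -261.05560302734375), (25.036907196044922, 112.03993225097656), 0.23731498420238495) 0.42652553217320255
[ 0.44541064 -0.24161961  0.2692569 ]
```

View pics/w8.png

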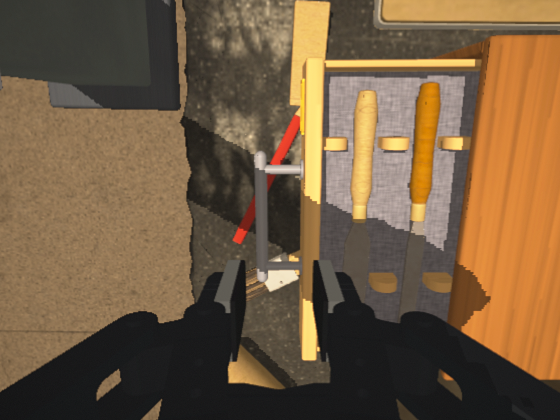

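Wrist view: the wide chisel lies in the front rest (handle (363,150), blade (357,250)) and the narrow chisel in the second (425,150). The chisel centre is at about x = 0.5155, 0.3 mm from the rest, and its top is at 0.0948, so it is on the floor. I'll push the drawer shut with closed fingers in front of the bar.

>>> {"name": "move_arm", "arguments": {"motion": [{"x": -1.8, "y": -3.5, "z": 0.0, "wx": 0.0, "wy": 0.0, "wz": 0.0, "grip": 1.0}, {"x": -1.8, "y": -5.5, "z": 0.0, "wx": 0.0, "wy": 0.0, "wz": 0.0, "grip": 1.0}, {"x": -1.8, "y": -5.5, "z": 1.0, "wx": 0.0, "wy": 0.0, "wz": 0.0, "grip": 1.0}, {"x": -1.8, "y": -5.5, "z": 5.0, "wx": 0.0, "wy": 0.0, "wz": 0.0, "grip": 1.0}, {"x": -1.8, "y": -5.5, "z": 9.0, "wx": 0.0, "wy": 0.0, "wz": 0.0, "grip": 1.0}, {"x": -1.8, "y": -5.5, "z": 13.0, "wx": 0.0, "wy": 0.0, "wz": 0.0, "grip": 1.0}, {"x": -1.8, "y": -5.5, "z": 16.0, "wx": 0.0, "wy": 0.0, "wz": 0.0, "grip": 1.0}, {"x": -1.8, "y": -5.5, "z": 17.4, "wx": 0.0, "wy": 0.0, "wz": 0.0, "grip": 1.0}, {"x": -1.8, "y": -5.5, "z": 17.4, "wx": 0.0, "wy": 0.0, "wz": 0.0, "grip": 1.0}, {"x": -1.8, "y": -5.5, "z": 17.4, "wx": 0.0, "wy": 0.0, "wz": 0.0, "grip": 1.0}]}}

```text
time_s: 14.43
ee_pos: [0.3897, -0.2608, 0.0932]
ee_rot: [-179.7, 0.0, 91.3]
wrist_force: [-0.3, 0.6, 0.3]
finger_gap: 0.0001
finger_force: 0.0
```

>>> {"name": "move_arm", "arguments": {"motion": [{"x": 0.0, "y": 0.5, "z": 0.0, "wx": 0.0, "wy": 0.0, "wz": 0.0, "grip": 1.0}, {"x": 0.0, "y": 1.0, "z": 0.0, "wx": 0.0, "wy": 0.0, "wz": 0.0, "grip": 1.0}, {"x": 0.0, "y": 1.5, "z": 0.0, "wx": 0.0, "wy": 0.0, "wz": 0.0, "grip": 1.0}, {"x": 0.0, "y": 2.0, "z": 0.0, "wx": 0.0, "wy": 0.0, "wz": 0.0, "grip": 1.0}, {"x": 0.0, "y": 2.5, "z": 0.0, "wx": 0.0, "wy": 0.0, "wz": 0.0, "grip": 1.0}, {"x": 0.0, "y": 3.0, "z": 0.0, "wx": 0.0, "wy": 0.0, "wz": 0.0, "grip": 1.0}, {"x": 0.0, "y": 3.5, "z": 0.0, "wx": 0.0, "wy": 0.0, "wz": 0.0, "grip": 1.0}, {"x": 0.0, "y": 4.0, "z": 0.0, "wx": 0.0, "wy": 0.0, "wz": 0.0, "grip": 1.0}]}}

```text
time_s: 15.1
ee_pos: [0.43, -0.2605, 0.095]
ee_rot: [-180.0, -0.0, 91.2]
wrist_force: [-2.3, 0.3, 1.5]
finger_gap: -0.0004
finger_force: 1.2
```

>>> {"name": "move_arm", "arguments": {"motion": [{"x": 0.0, "y": 0.5, "z": 0.0, "wx": 0.0, "wy": 0.0, "wz": 0.0, "grip": 1.0}, {"x": 0.0, "y": 1.0, "z": 0.0, "wx": 0.0, "wy": 0.0, "wz": 0.0, "grip": 1.0}, {"x": 0.0, "y": 1.5, "z": 0.0, "wx": 0.0, "wy": 0.0, "wz": 0.0, "grip": 1.0}, {"x": 0.0, "y": 2.0, "z": 0.0, "wx": 0.0, "wy": 0.0, "wz": 0.0, "grip": 1.0}, {"x": 0.0, "y": 2.5, "z": 0.0, "wx": 0.0, "wy": 0.0, "wz": 0.0, "grip": 1.0}, {"x": 0.0, "y": 3.0, "z": 0.0, "wx": 0.0, "wy": 0.0, "wz": 0.0, "grip": 1.0}, {"x": 0.0, "y": 3.5, "z": 0.0, "wx": 0.0, "wy": 0.0, "wz": 0.0, "grip": 1.0}, {"x": 0.0, "y": 4.0, "z": 0.0, "wx": 0.0, "wy": 0.0, "wz": 0.0, "grip": 1.0}, {"x": 0.0, "y": 4.5, "z": 0.0, "wx": 0.0, "wy": 0.0, "wz": 0.0, "grip": 1.0}, {"x": 0.0, "y": 5.0, "z": 0.0, "wx": 0.0, "wy": 0.0, "wz": 0.0, "grip": 1.0}, {"x": 0.0, "y": 5.5, "z": 0.0, "wx": 0.0, "wy": 0.0, "wz": 0.0, "grip": 1.0}, {"x": 0.0, "y": 6.0, "z": 0.0, "wx": 0.0, "wy": 0.0, "wz": 0.0, "grip": 1.0}, {"x": 0.0, "y": 6.5, "z": 0.0, "wx": 0.0, "wy": 0.0, "wz": 0.0, "grip": 1.0}, {"x": 0.0, "y": 7.0, "z": 0.0, "wx": 0.0, "wy": 0.0, "wz": 0.0, "grip": 1.0}, {"x": 0.0, "y": 7.5, "z": 0.0, "wx": 0.0, "wy": 0.0, "wz": 0.0, "grip": 1.0}, {"x": 0.0, "y": 8.0, "z": 0.0, "wx": 0.0, "wy": 0.0, "wz": 0.0, "grip": 1.0}, {"x": 0.0, "y": 8.5, "z": 0.0, "wx": 0.0, "wy": 0.0, "wz": 0.0, "grip": 1.0}, {"x": 0.0, "y": 9.0, "z": 0.0, "wx": 0.0, "wy": 0.0, "wz": 0.0, "grip": 1.0}]}}

```text
time_s: 16.6
ee_pos: [0.5205, -0.2584, 0.0949]
ee_rot: [-180.0, -0.0, 91.2]
wrist_force: [-3.1, 0.3, 1.8]
finger_gap: 0.0
finger_force: 1.2
```

>>> {"name": "move_arm", "arguments": {"motion": [{"x": 0.0, "y": 0.3, "z": 0.0, "wx": 0.0, "wy": 0.0, "wz": 0.0, "grip": 1.0}, {"x": 0.0, "y": 0.6, "z": 0.0, "wx": 0.0, "wy": 0.0, "wz": 0.0, "grip": 1.0}, {"x": 0.0, "y": 0.9, "z": 0.0, "wx": 0.0, "wy": 0.0, "wz": 0.0, "grip": 1.0}, {"x": 0.0, "y": 0.9, "z": 0.0, "wx": 0.0, "wy": 0.0, "wz": 0.0, "grip": 1.0}]}}

```text
time_s: 16.93
ee_pos: [0.5301, -0.2582, 0.0949]
ee_rot: [179.9, 0.0, 91.2]
wrist_force: [0.0, 0.8, 0.5]
finger_gap: -0.0001
finger_force: 0.1
```

>>> {"name": "move_arm", "arguments": {"motion": [{"x": 0.0, "y": 0.2, "z": 0.0, "wx": 0.0, "wy": 0.0, "wz": 0.0, "grip": 1.0}, {"x": 0.0, "y": 0.4, "z": 0.0, "wx": 0.0, "wy": 0.0, "wz": 0.0, "grip": 1.0}, {"x": 0.0, "y": 0.4, "z": 0.0, "wx": 0.0, "wy": 0.0, "wz": 0.0, "grip": 1.0}]}}

```text
time_s: 17.18
ee_pos: [0.5329, -0.2583, 0.0949]
ee_rot: [-180.0, -0.0, 91.2]
wrist_force: [-1.8, 1.4, 1.5]
finger_gap: 0.0002
finger_force: 1.1
```

>>> {"name": "move_arm", "arguments": {"motion": [{"x": 0.0, "y": 0.2, "z": 0.0, "wx": 0.0, "wy": 0.0, "wz": 0.0, "grip": 1.0}, {"x": 0.0, "y": 0.3, "z": 0.0, "wx": 0.0, "wy": 0.0, "wz": 0.0, "grip": 1.0}, {"x": 0.0, "y": 0.4, "z": 0.0, "wx": 0.0, "wy": 0.0, "wz": 0.0, "grip": 1.0}, {"x": 0.0, "y": 0.4, "z": 0.0, "wx": 0.0, "wy": 0.0, "wz": 0.0, "grip": 1.0}]}}

```text
time_s: 17.52
ee_pos: [0.5331, -0.2584, 0.0945]
ee_rot: [-179.6, -0.2, 91.1]
wrist_force: [-8.4, 2.5, 6.3]
finger_gap: -0.0001
finger_force: 4.4
```

The force rises while the position holds, so the drawer is at its stop. I'll back off, lift clear and measure.

>>> {"name": "move_arm", "arguments": {"motion": [{"x": 0.0, "y": 0.1, "z": 0.0, "wx": 0.0, "wy": 0.0, "wz": 0.0, "grip": 1.0}, {"x": 0.0, "y": 0.1, "z": 0.0, "wx": 0.0, "wy": 0.0, "wz": 0.0, "grip": 1.0}, {"x": 0.0, "y": -1.0, "z": 0.0, "wx": 0.0, "wy": 0.0, "wz": 0.0, "grip": 1.0}, {"x": 0.0, "y": -3.0, "z": 0.0, "wx": 0.0, "wy": 0.0, "wz": 0.0, "grip": 1.0}, {"x": 0.0, "y": -6.0, "z": 0.0, "wx": 0.0, "wy": 0.0, "wz": 0.0, "grip": 1.0}, {"x": 0.0, "y": -7.0, "z": -3.0, "wx": 0.0, "wy": 0.0, "wz": 0.0, "grip": 1.0}, {"x": 0.0, "y": -7.0, "z": -7.0, "wx": 0.0, "wy": 0.0, "wz": 0.0, "grip": 1.0}, {"x": 0.0, "y": -7.0, "z": -11.0, "wx": 0.0, "wy": 0.0, "wz": 0.0, "grip": 1.0}, {"x": 0.0, "y": -7.0, "z": -15.0, "wx": 0.0, "wy": 0.0, "wz": 0.0, "grip": 1.0}, {"x": 0.0, "y": -7.0, "z": -18.0, "wx": 0.0, "wy": 0.0, "wz": 0.0, "grip": 1.0}, {"x": 0.0, "y": -7.0, "z": -18.0, "wx": 0.0, "wy": 0.0, "wz": 0.0, "grip": 1.0}, {"x": 0.0, "y": -7.0, "z": -18.0, "wx": 0.0, "wy": 0.0, "wz": 0.0, "grip": 1.0}]}}

```text
time_s: 18.52
ee_pos: [0.4694, -0.2607, 0.2778]
ee_rot: [179.5, 0.1, 91.2]
wrist_force: [0.4, -0.1, 0.0]
finger_gap: 0.0002
finger_force: 0.0
```

Run:
```python
from h import *
im,d,m,C=look('wrist'); P=cloud(d,m,C)
w=(P[...,2]>.088)&(P[...,2]<.108)&(P[...,0]>.535)&(P[...,0]<.568)&(abs(P[...,1]+.259)<.09)
q=P[w]; print('bar now',w.sum(),cv2.minAreaRect((q[:,:2]*1000).astype(np.float32)),np.percentile(q[:,0],[1,50]))
D=np.load('w3.npz')['P']; w=(D[...,2]>.088)&(D[...,2]<.108)&(D[...,0]>.535)&(D[...,0]<.568)&(abs(D[...,1]+.259)<.09); print('bar at start',np.percentile(D[w][:,0],[1,50]))
w=(P[...,2]>.11)&(P[...,2]<.125)&(P[...,0]>.45)&(P[...,0]<.585)&(abs(P[...,1]+.259)<.12); print('panel/chest front x min',np.percentile(P[w][:,0],[1,50]) if w.sum() else None)
```

```text
bar now 1824 ((557.4468994140625, -258.62646484375), (22.211122512817383, 112.67996978759766), 0.7346257567405701) [0.54627686 0.55155547]
bar at start [0.5465211  0.55287515]
panel/chest front x min [0.58331776 0.58445901]
```

The bar is back within 1 mm of its starting position, so the drawer is shut. Handing in.

```bash
python3 -c "
from plant import r
print(r.finish_job())"
```

```text
the job is handed in; nothing more can be done
None
```

The wide chisel was lying in the front rest when I closed the drawer, the drawer measures shut to within about 1 mm, and the job is handed in at about 19 s, result not reported; I viewed 11 pictures, one over the limit of 10.

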